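# Wedge the candy tray's cover shut

## Robot

A 6-joint arm with a two-finger parallel gripper is mounted at the origin on the work surface. World frame = base frame: x ahead of the robot, y to its left, z up, the work surface at z = 0. Lengths are in mm, angles in rad, forces in N, time in s.
With the tool pointing down it reaches from about 300 to 775 mm from the base axis. Payload 14.6 kg.
Tool frame: the origin (TCP) lies at the very end of the fingers, on their centre line; the grasp point (between the pads) lies 19 mm behind it; z points along the fingers, y is the line along which they close (so a half turn about z gives the same grasp; the last joint's range is limited). The gripper opens to 94 mm and grips with 3 to 60 N. Pads are 16 mm wide; open, the fingers measure 119 mm over their backs; the gripper's body (75 mm by 177 mm) begins 78 mm behind the grasp point.
Start: joints at [1.093, 0.3, 1.521, -0, 1.321, -0.067], TCP at [219.635, 504.232, 205.446] pointing down, gripper open.
Joint ranges: [-3.03, 3.03], [-0.79, 2.21], [0.23, 2.52], [-1.04, 4.18], [0, 3.07], [-2.55, 2.55]. Speed limits (rad/s): [2.22, 2.22, 2.57, 3.14, 3.14, 3.14].

## Interface

Orientations are given as [roll, pitch, yaw] about the fixed x, y, z axes, in that order (R = Rz(yaw) Ry(pitch) Rx(roll)).
In Python, from cell import manip, optics gives the robot as it stands.
- The arm moves only by the shell command python3 -m crank 'ROWS' [FORCE]. ROWS is JSON, a list of rows, each a list of 7 numbers: the opening in per cent of the stroke, from 0 (shut) to 100 (fully open), then the shift along the tool's x, y, z in mm, then the turn, a rotation vector about the tool's x, y, z in rad. A call has 1 to 10 rows; each row is the pose to reach, as a shift and turn from the pose commanded when the call began, along the tool's axes at that moment; what a row does not reach only later rows make up. A row lasts 1/10 s, in which the tool goes at most 50 mm and 8.59 degrees, less where a joint would pass 70% of its speed; a pose out of reach is approached as far as the arm can. A call with a gripper value outside its range is refused whole. The fingers move at their own pace and stop on an object; FORCE is the grip in N (left out, the last holds). Time passes only in rows, so rows that repeat a pose let the fingers close. It gives the time, the measured TCP pose, the force, the opening and the grip force at its end, in the units of the state.
- manip.read_state(): the state, without advancing time (a new reading comes with each control period).
- optics.camera(name): name is "side" or "top" or "wrist"; returns (picture, depth): 420x560x3 uint8, red, green, blue; 420x560 float32, mm along the optical axis (not along the pixel's ray), 0 where there is no reading.
- optics.calibration(name): a dict with "camera_matrix" (3x3 intrinsics, pixels), "k1" (the pictures are not rectified: a ray, as slopes to the right and down, at radius r is drawn at 1 + k1 r^2 times it, then the intrinsics apply), "R" (3x3) and "t" (3): a world point X has camera coordinates R X + t. Camera axes: x right, y down, z forward; pixel columns grow to the right and rows downward; lengths in mm; the calibration is good to about 2 mm. A picture is of the moment at which its call begins: read the wrist's pose just before it. calibration takes no time and is no camera call; for the wrist camera it gives the pose at the moment of the call.
- manip.sign_off(): hands the job in; it is judged then, once.
The state is a dict: "clock": time; "joints": joint angles; "qd": joint speeds; "effort": joint torques, N m; "eef_pos": TCP position; "eef_rot": TCP orientation; "wrist_force": force on the tool from outside, world axes, zero at the start; "moment": the same for the moment, N m; "finger_gap": finger opening in mm; "finger_force": force on a finger pad.
Only numpy, scipy, OpenCV 4.12 (cv2) and the standard library are available. Lean on these libraries where they do the work, as an engineer would, in place of code of your own. Each camera call takes 0.05 s, during which the arm holds its last target. There are 200 camera calls.

## Task

The clear cover of the candy tray will not stay shut: its hinge spring lifts it ajar. Take the wooden wedge from the stand, slide it thin end first along the marble under the tail of the cover and tap or push it in until it jams firmly and holds the cover shut, but gently enough not to overload the hinge; then let go and leave the wedge there. Do not press on the cover yourself and leave the other things on the altar where they are.

Things in the scene. Friction and masses are not known exactly. Their poses are not given: they have to be found in the camera images.
- tray: Red plastic candy tray with gold rim, 180 x 150 mm, 34 mm high, stuck to the marble. Origin under its centre, on the marble; z up. A clear cover (180 x 144 x 3 mm) lies over it, hinged on the tray's -x side. A red tail, in one piece with the cover, sticks out from the hinge in the tray's -x direction; the space under the tail is free, down to the marble.
- hinge_spot (a point): Point on the marble below the middle of the hinge line, at the tray's outer wall (tray x = -90 mm), axes as the tray's; the hinge is 38 mm above it. The wedge's thin end can go as far as this wall.
- tail_spot (a point): Point on the marble straight below the outer end of the tail (tray x = -166 mm), axes as the tray's. The tail is 36 mm wide, 5 mm thick and runs from here to the hinge, its underside 35 mm above the marble when the cover is shut.
- foot_spot (a point): Point on the marble straight below the steel foot under the tail (tray x = -158 mm, y = 0), axes as the tray's; the wedge is driven along +x of this point. The foot is a levelling screw with a push-fit ball tip (radius 7 mm), at unknown height: with the cover shut the tip's lower end is 20.5 to 31 mm above the marble, ajar about 6 mm lower. Pressed hard, the tip slides up 0 to 2.5 mm before it bottoms.
- cover (a joint): Swing of the cover: 0 is shut (on its stop), positive is open; a weak spring holds it at about 0.085 rad. The wedge lifts the foot and so swings it shut against about 2 N; then the foot's tip slides up with a rub of about 4 N until it bottoms; only then the press rises steeply (about 4 N per mm of wedge travel) and the wedge jams. A press of 9 to 18 N on the foot is a good jam, under 6 N it is loose, above 25 N the hinge cracks.
- wedge: The same wedge; origin at the centre of its underside, x towards the thin end, z up. The level push it needs is about as large as its press on the foot (within a quarter), plus the drag if the hand presses it down on the marble; drive it slowly and stop pushing at about 15 N. It locks itself; let go smoothly, as a sudden release costs some of the press.
- wedge_grip (a point): Centre of the grip block of the light wooden wedge (about 80 g), half-way up; x points to the thin end, z up. Wedge 120 mm long, 30 mm wide, flat underside 21 mm below this point. The rear 40 mm (x -20 to +20 mm) is a grip block 42 mm high with a blue band; from there the ramp falls evenly from 36 mm to 12 mm height at the thin end (x = +100 mm).
- stand: Low dark wooden stand, 170 x 100 mm, fixed, top at 25 mm; origin on the marble under its centre. The wedge lies on it at the start.
- vase: Blue porcelain vase, 190 mm high, 96 mm across; origin under its centre. Bystander.
- bowl_a: White ceramic bowl, 110 mm across, 50 mm high; origin under its centre. Bystander.
- bowl_b: Terracotta-coloured ceramic bowl, 100 mm across, 45 mm high; origin under its centre. Bystander.
- holder: Brass-toned incense holder, 84 mm across, 50 mm high; origin under its centre. Bystander.
- candle: White electric candle, 48 mm across, 87 mm high; origin under its centre. Bystander.
Mind the look-alikes: they are no part of the job. What is shaped like the wedge but green or yellow is not meant.

How it is judged:
By the outcome, as a careful person would: the job done as asked, in the order asked, and still so for the second after the job is handed in, with the robot touching nothing.
It also fails if it takes over 64 s, if anything falls off the work surface, if the arm or the gripper's body presses on something with over 40 N, if the wrist force passes 120 N, or if a joint passes its speed limit or range.

## Working session

There is one attempt and no reset: what is moved stays moved. The work goes in short steps, Python scripts to look and compute and a shell command to move; the robot and the scene stay as the last step left them, time stands still between calls to the robot, and variables do not carry over. Pictures are saved under pics/ and viewed, at most 10 in all, crops included, and the job is handed in when it is done.

```bash
ls; mkdir -p pics
cat > h.py <<'E'
import numpy as np,cv2
from cell import manip,optics
from scipy.spatial.transform import Rotation as Ro
def shot(n):
    c=optics.calibration(n);p,d=optics.camera(n);return p,d,c
def w(c,d,u,v):
    "world points of pixels u,v (arrays) by depth"
    K=np.array(c["camera_matrix"],float);u=np.atleast_1d(u).astype(int);v=np.atleast_1d(v).astype(int)
    x=(u-K[0,2])/K[0,0];y=(v-K[1,2])/K[1,1]
    r=np.hypot(x,y);s=r.copy()
    for _ in range(20): s=r/(1+c["k1"]*s*s)
    f=np.where(r>0,s/np.maximum(r,1e-9),1);z=d[v,u]
    P=np.c_[x*f*z,y*f*z,z]
    return (P-np.array(c["t"]))@np.array(c["R"])
def save(n,p): cv2.imwrite("pics/"+n,cv2.cvtColor(p,cv2.COLOR_RGB2BGR))
def delta(pos,rpy):
    "shift/turn in tool axes from present measured pose to the target"
    s=manip.read_state();R=Ro.from_euler('xyz',s["eef_rot"])
    return R.inv().apply(np.array(pos)-s["eef_pos"]).round(1),(R.inv()*Ro.from_euler('xyz',rpy)).as_rotvec().round(4)
E
python3 - <<'E'
from h import *
print(manip.read_state())
for n in("top","side"):
    p,d,c=shot(n);save(n+"1.png",p);np.savez(n+"1.npz",p=p,d=d);print(n,c)
E
```

```text
pics
{'clock': 0.0, 'joints': array([ 1.09338683e+00,  3.00454428e-01,  1.52158010e+00, -1.17892967e-05,
        1.32067190e+00, -6.65822930e-02]), 'qd': array([-1.91815716e-03,  1.13422234e-04,  9.87300974e-05, -3.31173843e-04,
       -2.51719236e-03,  9.25231799e-04]), 'effort': array([-1.48707895e-03, -5.31819069e+01, -3.52727044e+01,  7.07728160e-02,
        2.44903058e-02, -1.03759503e-04]), 'eef_pos': array([219.53143479, 504.00932302, 204.89588192]), 'eef_rot': array([-3.14048059e+00, -6.27088463e-05,  2.73076834e+00]), 'wrist_force': array([-0.0168211 ,  0.42585911, -0.26837748]), 'moment': array([-0.02702694,  0.00271486, -0.01539051]), 'finger_force': 0.0, 'finger_gap': 93.91495683578441}
top {'camera_matrix': array([[424.59816102,   0.        , 278.64053889],
       [  0.        , 424.59816102, 204.9922277 ],
       [  0.        ,   0.        ,   1.        ]]), 'k1': -0.05707826643747337, 'R': array([[ 0.01003128, -0.99981407, -0.01646816],
       [-0.98348192, -0.00688818, -0.18087526],
       [ 0.1807282 ,  0.01801055, -0.98336816]]), 't': array([  15.75001747,  556.65819942, 1123.13804195])}
side {'camera_matrix': array([[471.71991444,   0.        , 277.34204772],
       [  0.        , 471.71991444, 208.76683747],
       [  0.        ,   0.        ,   1.        ]]), 'k1': -0.014725719408223458, 'R': array([[ 0.98631017, -0.16487715,  0.00278625],
       [-0.09836033, -0.60179411, -0.79257119],
       [ 0.13235363,  0.78144697, -0.60977303]]), 't': array([-520.84795377,  118.26171176, 1296.67168892])}
```

View pics/top1.png

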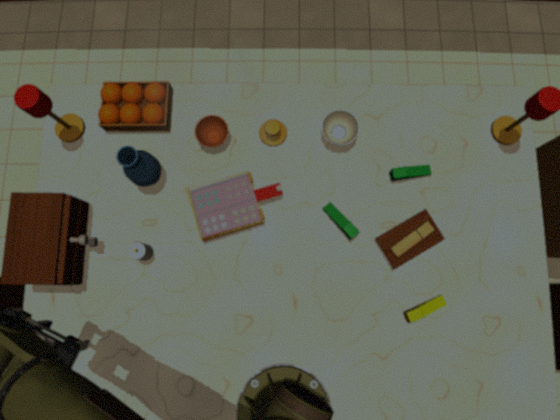

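View pics/side1.png

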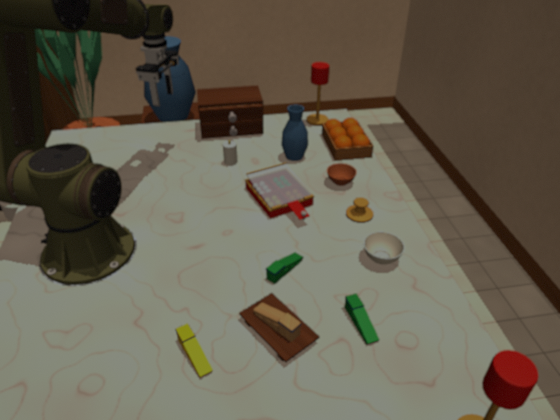

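The top view shows the wooden wedge on its stand at (412,239) and the tail at (268,192). The look-alikes are green at (340,221) and (410,172), and yellow at (425,308). Only the one at (412,239) is wooden and lies on the dark stand, so that is the one meant. I'll confirm it in one crop.

Run:
```python
from h import *
z=np.load("top1.npz");p,d=z["p"],z["d"];c=optics.calibration("top")
a=cv2.resize(p[195:280,365:455],None,fx=4.4,fy=4.4,interpolation=cv2.INTER_CUBIC)
b=cv2.resize(p[160:245,185:300],None,fx=3.4,fy=3.4,interpolation=cv2.INTER_CUBIC)
h=max(a.shape[0],b.shape[0])
o=np.zeros((h,a.shape[1]+b.shape[1],3),np.uint8);o[:a.shape[0],:a.shape[1]]=a;o[:b.shape[0],a.shape[1]:]=b
save("crop1.png",cv2.convertScaleAbs(o,alpha=1.7))
vv,uu=np.mgrid[195:280,365:455];P=w(c,d,uu.ravel(),vv.ravel())
def rect(Q):
    (cx,cy),(s1,s2),an=cv2.minAreaRect(Q[:,:2].astype(np.float32));return cx,cy,s1,s2,an
s=P[(P[:,2]>17)&(P[:,2]<31)];print("stand",rect(P[(P[:,2]>17)]),np.median(s[:,2]))
q=P[P[:,2]>33];print("wedge",len(q),rect(q),q[:,2].max())
g=q[q[:,2]>62];print("block",len(g),g.mean(0),rect(g),np.median(g[:,2]))
vv,uu=np.mgrid[160:245,185:300];P=w(c,d,uu.ravel(),vv.ravel());C=p[160:245,185:300].reshape(-1,3).astype(int)
red=(C[:,0]>90)&(C[:,1]<60)&(C[:,2]<60)&(uu.ravel()>257)
R=P[red];print("tail",len(R),R.mean(0),rect(R),R.min(0),R.max(0))
T=P[(P[:,2]>15)&(P[:,2]<60)&(uu.ravel()<262)];print("tray",rect(T),np.median(T[:,2]))
T=P[(P[:,2]>15)&(P[:,2]<60)];print("all",rect(T))
```

```text
stand (405.4272766113281, -223.94346618652344, 104.57380676269531, 451.0487060546875, 28.357393264770508) 24.7312811746391
wedge 570 (406.30322265625, -206.11920166015625, 53.9182014465332, 425.8340148925781, 24.00218963623047) 1205.4032623683538
block 214 [ 464.52439495 -309.76327499  263.07855266] (413.634521484375, -202.844970703125, 36.99274444580078, 425.89263916015625, 23.885526657104492) 66.57233923408029
tail 250 [594.06410371  51.03786044  40.20878077] (480.9197998046875, 41.50540542602539, 277.7571716308594, 67.77474975585938, 3.4369845390319824) [344.32256958  -0.6468856   -0.7099228 ] [ 620.97071169   81.2216844  1205.40326237]
tray (561.5053100585938, 163.4844207763672, 151.83888244628906, 205.88467407226562, 18.09247398376465) 47.38521605551446
all (569.8914794921875, 137.74293518066406, 151.84909057617188, 260.141845703125, 18.02288055419922)
```

View pics/crop1.png

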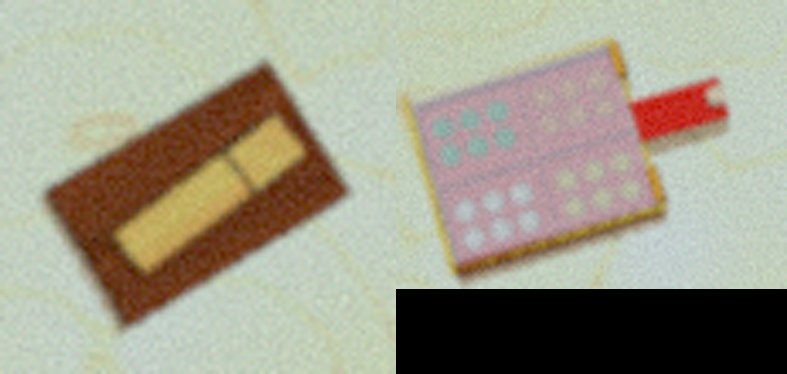

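The crop confirms a plain wooden wedge on the stand. Its block is at the upper right (about 427,230) and its thin end at the lower left (about 397,251). The tail runs from the tray's right side to (350/3.4+185, ...) ≈ (283,187). The depth has outliers (no reading), so I'll filter those.

Run:
```python
from h import *
z=np.load("top1.npz");p,d=z["p"],z["d"];c=optics.calibration("top")
def rect(Q):
    r=cv2.minAreaRect(Q[:,:2].astype(np.float32));return len(Q),np.round([*r[0],*r[1],r[2]],1)
def pts(v0,v1,u0,u1):
    vv,uu=np.mgrid[v0:v1,u0:u1];P=w(c,d,uu.ravel(),vv.ravel());ok=(d[v0:v1,u0:u1].ravel()>0)&(P[:,2]<300);return P[ok],p[v0:v1,u0:u1].reshape(-1,3)[ok].astype(int),uu.ravel()[ok]
def axis(Q):
    m=Q[:,:2].mean(0);e=np.linalg.svd(Q[:,:2]-m,full_matrices=0)[2][0];return m.round(1),np.degrees(np.arctan2(e[1],e[0])).round(2)
P,C,_=pts(195,280,365,455)
print("stand",rect(P[(P[:,2]>17)&(P[:,2]<80)]),np.median(P[(P[:,2]>17)&(P[:,2]<30)][:,2]))
q=P[(P[:,2]>34)&(P[:,2]<80)];print("wedge",rect(q),axis(q))
g=q[q[:,2]>63.5];print("block",rect(g),g.mean(0),np.percentile(q[:,2],[2,98]))
P,C,u=pts(160,245,185,300)
red=(C[:,0]>90)&(C[:,1]<60)&(C[:,2]<60)&(u>257)&(P[:,2]>20)
R=P[red];print("tail",rect(R),axis(R),np.median(R[:,2]))
T=P[(P[:,2]>15)&(P[:,2]<70)&(u<260)];print("tray",rect(T),np.median(T[:,2]))
# heights along tail
e=axis(R)[1]
for lo in range(255,285,4):
    k=red&(u>=lo)&(u<lo+4)
    if k.any():print(lo,P[k].mean(0).round(1))
```

```text
stand (2167, array([ 471.2, -346.8,  101.4,  171.3,   30.1])) 24.7049769239077
wedge (531, array([ 467.4, -344.6,   31. ,  119.3,   36.8])) (array([ 468.3, -345.1]), np.float64(127.96))
block (155, array([ 490.7, -375.1,   30.4,   43.1,   35.5])) [ 490.28745295 -375.11010921   66.56366704] [36.01236011 69.48791253]
tail (240, array([596.7,  50.5,  31.8,  68.6,  17.8])) (array([595.3,  51.4]), np.float64(108.16)) 36.78019785186451
tray (3475, array([560.5, 166.4, 151.8, 199.7,  18.1])) 47.61129118740176
255 [588.1  78.9  39.9]
259 [589.4  72.   38.8]
263 [593.2  60.8  38.5]
267 [596.6  49.7  36.1]
271 [600.5  38.4  35.2]
275 [601.   28.1  35. ]
279 [595.4  17.6  32.5]
```

Run:
```python
from h import *
print(delta([491,-376,180],[np.pi,0,np.radians(126.8)]))
```

```text
(array([-600.3, -698.4,   25.6]), array([-1.000e-03,  3.000e-04,  5.177e-01]))
```

```bash
python3 -m crank '[[100,-600,-698,25,0,0,0.518],[100,-600,-698,25,0,0,0.518],[100,-600,-698,25,0,0,0.518],[100,-600,-698,25,0,0,0.518],[100,-600,-698,25,0,0,0.518],[100,-600,-698,25,0,0,0.518],[100,-600,-698,25,0,0,0.518],[100,-600,-698,25,0,0,0.518],[100,-600,-698,25,0,0,0.518],[100,-600,-698,25,0,0,0.518]]'
python3 - <<'E'
from h import *
print(delta([491,-376,150],[np.pi,0,np.radians(126.8)]))
E
```

```text
clock: 1.1
eef_pos: [367.0, 24.6, 192.0]
eef_rot: [3.141, 0.0, 2.213]
wrist_force: [1.4, 0.5, 0.2]
finger_gap: 94.0
finger_force: 0.0
(array([-395. , -140.6,   42. ]), array([ 0.0005,  0.0004, -0.0003]))
```

```bash
python3 -m crank '[[100,-390,-140,40,0,0,0],[100,-390,-140,40,0,0,0],[100,-390,-140,40,0,0,0],[100,-390,-140,40,0,0,0],[100,-390,-140,40,0,0,0],[100,-390,-140,40,0,0,0],[100,-390,-140,40,0,0,0],[100,-390,-140,40,0,0,0],[100,-390,-140,40,0,0,0],[100,-390,-140,40,0,0,0]]'; python3 -m crank '[[100,0,0,0,0,0,0],[100,0,0,0,0,0,0]]'
python3 - <<'E'
from h import *
p,d,c=shot("wrist");save("wr1.png",p);np.savez("wr1.npz",p=p,d=d)
vv,uu=np.mgrid[0:420:2,0:560:2];P=w(c,d,uu.ravel(),vv.ravel());C=p[::2,::2].reshape(-1,3).astype(int)
ok=(d[::2,::2].ravel()>0)&(np.hypot(P[:,0]-468,P[:,1]+345)<90)
def rect(Q):
    r=cv2.minAreaRect(Q[:,:2].astype(np.float32));return len(Q),np.round([*r[0],*r[1],r[2]],1)
q=P[ok&(P[:,2]>32)&(P[:,2]<72)];g=q[q[:,2]>64]
print(rect(q),rect(g),np.median(g[:,2]),np.median(P[ok&(P[:,2]<30)&(P[:,2]>15)][:,2]))
print(manip.read_state()["eef_pos"],delta([491,-376,31],[np.pi,0,np.radians(126.8)]))
E
```

```text
clock: 2.1
eef_pos: [488.0, -371.1, 150.3]
eef_rot: [-3.141, -0.002, 2.211]
wrist_force: [-0.7, 1.0, 1.0]
finger_gap: 94.1
finger_force: 0.0
clock: 2.3
eef_pos: [488.4, -368.5, 152.2]
eef_rot: [3.142, -0.0, 2.214]
wrist_force: [-0.2, 0.1, 0.1]
finger_gap: 94.2
finger_force: 0.0
(1069, array([ 466.1, -347.3,   27.9,  118. ,   36.9])) (332, array([ 489.8, -378.9,   27.9,   39. ,   37.1])) 65.7952644992501 23.77327717589953
[ 488.46567078 -368.48276775  152.37586241] (array([ -7.5,  -2.5, 121.4]), array([0.0001, 0.0004, 0.0008]))
```

View pics/wr1.png

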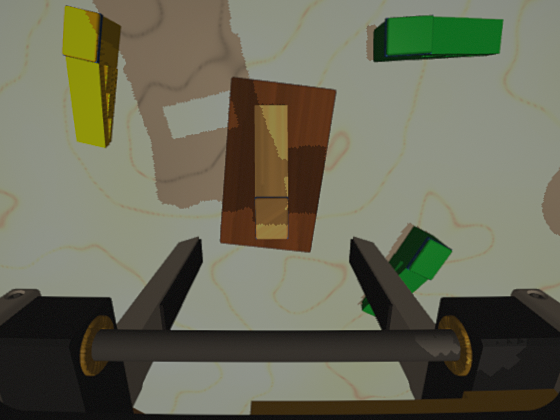

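The wrist view shows the wooden wedge with its block at (272,218) nearest the gripper and its thin end at (270,105). The green one at (420,265) stays clear of the right finger. I'll descend and grip.

```bash
python3 -m crank '[[70,-9,-3,30,0,0,0],[70,-9,-3,60,0,0,0],[70,-9,-3,85,0,0,0],[70,-9,-3,105,0,0,0],[70,-9,-3,115,0,0,0],[70,-9,-3,121,0,0,0],[70,-9,-3,121,0,0,0],[70,-9,-3,121,0,0,0]]' 30; python3 -m crank '[[0,0,0,0,0,0,0],[0,0,0,0,0,0,0],[0,0,0,0,0,0,0],[0,0,0,0,0,0,0],[0,0,0,0,0,0,0],[0,0,0,0,0,0,0]]' 40
```

```text
clock: 3.15
eef_pos: [491.8, -378.7, 31.9]
eef_rot: [3.141, 0.001, 2.213]
wrist_force: [0.4, -0.1, -0.1]
finger_gap: 65.8
finger_force: 0.0
clock: 3.75
eef_pos: [491.4, -378.6, 30.9]
eef_rot: [3.142, 0.0, 2.213]
wrist_force: [-0.6, 0.5, 1.0]
finger_gap: 29.5
finger_force: 40.0
```

```bash
python3 -m crank '[[0,0,0,-10,0,0,0],[0,0,0,-30,0,0,0],[0,0,0,-60,0,0,0],[0,0,0,-80,0,0,0],[0,0,0,-80,0,0,0],[0,0,0,-80,0,0,0]]'
python3 - <<'E'
from h import *
print(delta([660,-142,60],[np.pi,0,np.radians(108.1)]))
E
```

```text
clock: 4.35
eef_pos: [491.3, -378.5, 110.7]
eef_rot: [-3.142, 0.0, 2.213]
wrist_force: [-0.3, -0.1, -1.1]
finger_gap: 29.9
finger_force: 40.0
(array([ 88.4, 276.8,  50.7]), array([0.000e+00, 1.000e-04, 3.261e-01]))
```

```bash
python3 -m crank '[[0,12,35,0,0,0,0.05],[0,24,75,0,0,0,0.11],[0,37,115,0,0,0,0.18],[0,50,155,0,0,0,0.24],[0,63,195,0,0,0,0.3],[0,76,235,0,0,0,0.326],[0,85,265,15,0,0,0.326],[0,88,277,30,0,0,0.326],[0,88,277,45,0,0,0.326],[0,88,277,50,0,0,0.326]]'; python3 -m crank '[[0,0,0,0,0,0,0],[0,0,0,0,0,0,0],[0,0,0,0,0,0,0]]'
python3 - <<'E'
from h import *
p,d,c=shot("wrist");save("wr2.png",p);np.savez("wr2.npz",p=p,d=d)
import pickle;pickle.dump((c,manip.read_state()),open("wr2.pkl","wb"))
E
```

```text
clock: 5.35
eef_pos: [658.8, -142.9, 57.7]
eef_rot: [-3.138, -0.002, 1.886]
wrist_force: [-0.4, -0.4, -1.6]
finger_gap: 29.6
finger_force: 40.0
clock: 5.65
eef_pos: [660.6, -143.1, 61.8]
eef_rot: [3.141, 0.001, 1.886]
wrist_force: [-0.0, 0.0, -1.0]
finger_gap: 29.6
finger_force: 40.0
```

View pics/wr2.png

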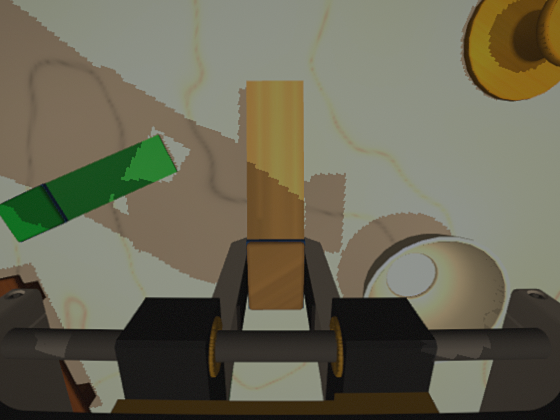

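The wrist view shows the wedge straight in the fingers, thin end at (275,82), with the way ahead clear. I'll lower it to the marble.

```bash
python3 -m crank '[[0,0,0,20,0,0,0],[0,0,0,40,0,0,0],[0,0,0,48,0,0,0],[0,0,0,50,0,0,0],[0,0,0,51,0,0,0],[0,0,0,51,0,0,0]]'; python3 -m crank '[[0,0,0,1,0,0,0],[0,0,0,2,0,0,0],[0,0,0,2,0,0,0]]';  python3 -m crank '[[0,0,0,1,0,0,0],[0,0,0,2,0,0,0],[0,0,0,2,0,0,0]]'
```

```text
clock: 6.3
eef_pos: [661.0, -142.4, 10.9]
eef_rot: [3.14, 0.001, 1.887]
wrist_force: [0.8, 0.4, -0.4]
finger_gap: 29.7
finger_force: 40.0
clock: 6.6
eef_pos: [660.5, -142.2, 8.0]
eef_rot: [3.141, 0.0, 1.887]
wrist_force: [0.4, -0.0, -0.7]
finger_gap: 29.6
finger_force: 40.0
clock: 6.9
eef_pos: [660.6, -142.2, 6.0]
eef_rot: [3.141, 0.0, 1.887]
wrist_force: [-1.1, 0.0, 1.1]
finger_gap: 29.7
finger_force: 40.0
```

Run:
```python
from h import *
p,d,c=shot("top");p2,d2,c2=shot("side")
np.savez("t2.npz",p=p,d=d,p2=p2,d2=d2)
a=cv2.resize(p[120:260,180:380],(560,392),interpolation=cv2.INTER_CUBIC)
b=cv2.resize(p2[160:300,235:435],(560,392),interpolation=cv2.INTER_CUBIC)
save("c2.png",cv2.convertScaleAbs(cv2.resize(np.vstack([a,b]),(428,600)),alpha=1.6))
```

```text
(no output)
```

View pics/c2.png

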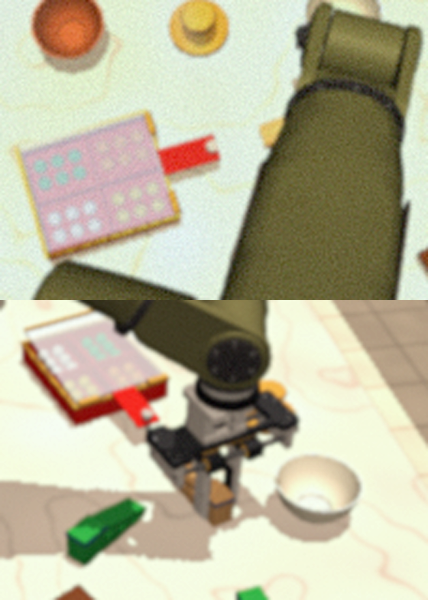

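The top crop shows the thin end at about (306,182) px and the tail end at about (282,188). The side crop shows the arm clear of the bowl. Next I'll check the lateral alignment in the same top image.

Run:
```python
from h import *
z=np.load("t2.npz");p,d=z["p"],z["d"];c=optics.calibration("top")
ang=np.radians(108.1);e=np.array([np.cos(ang),np.sin(ang)]);n=np.array([-e[1],e[0]])
vv,uu=np.mgrid[165:225,250:320];P=w(c,d,uu.ravel(),vv.ravel());C=p[165:225,250:320].reshape(-1,3).astype(int);u=uu.ravel()
ok=(d[165:225,250:320].ravel()>0)
A=np.c_[P[:,:2]@e,P[:,:2]@n,P[:,2]]
red=ok&(C[:,0]-C[:,1]>60)&(C[:,1]<70)&(P[:,2]>20)&(u>262)
wd=ok&(u>295)&(C[:,0]-C[:,2]>35)&(P[:,2]>6)&(P[:,2]<45)
for k in(red,wd):
    q=A[k];print(k.sum(),np.percentile(q,[2,50,98],axis=0).round(1).tolist())
    f=np.polyfit(q[:,0],q[:,1],1);print(f)
s=manip.read_state();print("tcp",s["eef_pos"][:2]@e,s["eef_pos"][:2]@n, np.degrees(s["eef_rot"][2]))
```

```text
174 [[-168.6, -598.3, 31.5], [-142.4, -580.9, 36.1], [-120.2, -566.9, 40.8]]
[-5.94364485e-03 -5.82328637e+02]
85 [[-267.9, -597.1, 9.6], [-250.8, -585.6, 15.3], [-238.6, -569.7, 23.4]]
[ 3.30529371e-01 -5.01572051e+02]
tcp -340.42991805298374 -583.7443650118327 108.10564237820239
```

```bash
cat > f.py <<'E'
from h import *
a=np.radians(108.1);e=np.array([np.cos(a),np.sin(a)]);n=np.array([-e[1],e[0]])
F=[];P=[]
s=manip.read_state();f=s["wrist_force"];x=s["eef_pos"]
print("x %.1f lat %.1f z %.1f | along %.1f lat %.1f z %.1f yaw %.2f"%(x[:2]@e,x[:2]@n,x[2],f[:2]@e,f[:2]@n,f[2],np.degrees(s["eef_rot"][2])))
E
python3 -m crank '[[0,10,0,0,0,0,0],[0,25,0,0,0,0,0],[0,40,0,0,0,0,0],[0,50,0,0,0,0,0],[0,60,0,0,0,0,0],[0,66,0,0,0,0,0],[0,70,0,0,0,0,0],[0,70,0,0,0,0,0],[0,70,0,0,0,0,0]]'; python3 f.py;  python3 -m crank '[[0,2,0,0,0,0,0],[0,4,0,0,0,0,0],[0,6,0,0,0,0,0],[0,8,0,0,0,0,0],[0,10,0,0,0,0,0],[0,10,0,0,0,0,0]]'; python3 f.py
```

```text
clock: 7.9
eef_pos: [638.8, -75.7, 5.9]
eef_rot: [3.141, -0.0, 1.887]
wrist_force: [-0.9, 0.8, 2.4]
finger_gap: 29.9
finger_force: 40.0
x -270.4 lat -583.7 z 5.9 | along 1.0 lat 0.6 z 2.4 yaw 108.10
clock: 8.5
eef_pos: [635.6, -65.8, 5.9]
eef_rot: [-3.142, -0.0, 1.887]
wrist_force: [-0.8, 0.2, 3.1]
finger_gap: 30.0
finger_force: 40.0
x -260.0 lat -583.7 z 5.9 | along 0.4 lat 0.7 z 3.1 yaw 108.12
```

```bash
for i in 1; do python3 -m crank '[[0,2,0,0,0,0,0],[0,4,0,0,0,0,0],[0,6,0,0,0,0,0],[0,8,0,0,0,0,0],[0,8,0,0,0,0,0]]' >/dev/null; python3 f.py; python3 -m crank '[[0,2,0,0,0,0,0],[0,4,0,0,0,0,0],[0,6,0,0,0,0,0],[0,6,0,0,0,0,0]]'>/dev/null; python3 f.py;  python3 -m crank '[[0,2,0,0,0,0,0],[0,4,0,0,0,0,0],[0,6,0,0,0,0,0],[0,6,0,0,0,0,0]]'>/dev/null; python3 f.py; python3 -m crank '[[0,2,0,0,0,0,0],[0,4,0,0,0,0,0],[0,6,0,0,0,0,0],[0,6,0,0,0,0,0]]'>/dev/null; python3 f.py; done
```

```text
x -252.0 lat -583.7 z 5.9 | along 0.8 lat 0.5 z 4.3 yaw 108.12
x -246.1 lat -583.7 z 5.9 | along 0.0 lat 0.7 z 5.6 yaw 108.12
x -240.1 lat -583.7 z 5.9 | along -1.5 lat -0.7 z 6.0 yaw 108.11
x -234.1 lat -583.7 z 5.9 | along -2.1 lat -0.1 z 5.7 yaw 108.11
```

```bash
python3 -m crank '[[0,0,0,-0.3,0,0,0],[0,0,0,-0.3,0,0,0],[0,0,0,-0.3,0,0,0]]'>/dev/null; python3 f.py; for k in 1 2; do python3 -m crank '[[0,1,0,0,0,0,0],[0,2,0,0,0,0,0],[0,3,0,0,0,0,0],[0,3,0,0,0,0,0]]'>/dev/null; python3 f.py; done
```

```text
x -234.0 lat -583.6 z 6.0 | along 0.6 lat -0.8 z 1.3 yaw 108.11
x -231.1 lat -583.4 z 5.9 | along 0.1 lat 0.6 z -0.4 yaw 108.11
x -228.1 lat -583.5 z 6.0 | along -0.4 lat 0.5 z -0.6 yaw 108.11
```

```bash
python3 -m crank '[[0,0,0,0.1,0,0,0],[0,0,0,0.1,0,0,0]]'>/dev/null; python3 f.py; for k in 1 2 3 4; do python3 -m crank '[[0,1,0,0,0,0,0],[0,2,0,0,0,0,0],[0,3,0,0,0,0,0],[0,3,0,0,0,0,0]]'>/dev/null; python3 f.py; done
```

```text
x -228.2 lat -583.6 z 6.0 | along 0.7 lat -0.5 z -1.5 yaw 108.11
x -225.2 lat -583.6 z 6.0 | along -0.8 lat -0.1 z -2.5 yaw 108.11
x -222.2 lat -583.6 z 6.0 | along -0.4 lat 0.5 z -2.7 yaw 108.11
x -219.4 lat -583.6 z 6.0 | along -3.5 lat 0.6 z -3.9 yaw 108.10
x -216.1 lat -583.6 z 6.0 | along -2.9 lat -0.5 z -3.3 yaw 108.11
```

```bash
python3 -m crank '[[0,0,0,0.2,0,0,0],[0,0,0,0.2,0,0,0]]'>/dev/null; python3 f.py; for k in 1 2 3; do python3 -m crank '[[0,1,0,0,0,0,0],[0,2,0,0,0,0,0],[0,2,0,0,0,0,0]]'>/dev/null; python3 f.py; done
python3 - <<'E'
from h import *
c=optics.calibration("top");z=np.load("top1.npz");p,d=shot("top")[:2]
for P_,D in((z["p"],z["d"]),(p,d)):
    vv,uu=np.mgrid[165:225,257:285];C=P_[165:225,257:285].reshape(-1,3).astype(int);P=w(c,D,uu.ravel(),vv.ravel())
    k=(C[:,0]-C[:,1]>60)&(C[:,1]<70)&(P[:,2]>20)&(P[:,2]<80)
    vt,ut=np.mgrid[185:235,195:225];T=w(c,D,ut.ravel(),vt.ravel());T=T[(D[185:235,195:225].ravel()>0)]
    q=P[k&(uu.ravel()>270)];print("tail end z",q[:,2].mean(),k.sum(),"cover far z",np.median(T[:,2]))
E
```

```text
x -216.1 lat -583.6 z 6.0 | along 0.5 lat 1.6 z -1.0 yaw 108.11
x -214.5 lat -583.7 z 6.0 | along -2.2 lat -0.4 z -1.6 yaw 108.10
x -213.2 lat -583.7 z 6.0 | along -7.9 lat 0.1 z -2.9 yaw 108.09
x -212.7 lat -583.8 z 6.1 | along -18.0 lat -0.8 z -5.6 yaw 108.07
tail end z 34.93344963715919 237 cover far z 52.25166355904121
tail end z nan 60 cover far z 39.525760669190376<stdin>:7: RuntimeWarning: Mean of empty slice.
  ret = ret.dtype.type(ret / rcount)
```

```bash
python3 f.py; python3 -m crank '[[0,0,0,0,0,0,0],[0,0,0,0,0,0,0],[0,0,0,0,0,0,0]]'>/dev/null; python3 f.py
python3 - <<'E'
from h import *
p,d,c=shot("top");p2,d2,c2=shot("side")
a=cv2.resize(p[140:250,180:340],(580,400),interpolation=cv2.INTER_CUBIC)
b=cv2.resize(p2[150:250,235:335],(400,400),interpolation=cv2.INTER_CUBIC)
o=np.hstack([a,b]);o=cv2.resize(o,(800,326));save("c3.png",cv2.convertScaleAbs(o,alpha=1.6))
E
```

```text
x -212.7 lat -583.8 z 6.1 | along -18.5 lat -0.3 z -5.3 yaw 108.06
x -212.7 lat -583.8 z 6.1 | along -19.8 lat -0.1 z -4.9 yaw 108.06
```

View pics/c3.png

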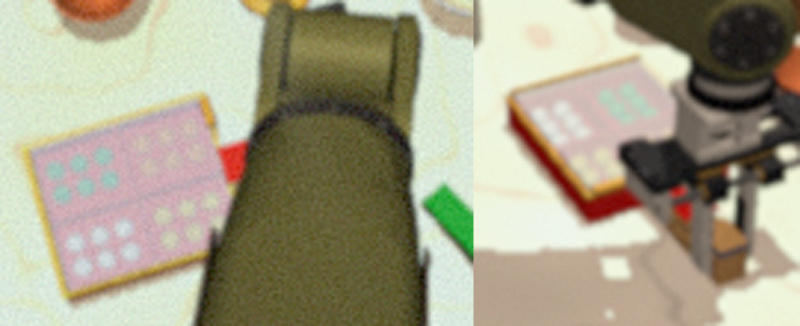

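```bash
python3 -m crank '[[0,-0.1,0,0.1,0,0,0],[0,-0.2,0,0.2,0,0,0],[0,-0.3,0,0.3,0,0,0],[0,-0.5,0,0.3,0,0,0],[0,-0.7,0,0.3,0,0,0]]'>/dev/null; python3 f.py;  python3 -m crank '[[0,-0.2,0,0,0,0,0],[0,-0.4,0,0,0,0,0],[0,-0.6,0,0,0,0,0],[0,-0.8,0,0,0,0,0]]'>/dev/null; python3 f.py
```

```text
x -212.7 lat -583.8 z 5.9 | along -12.0 lat -0.7 z -2.0 yaw 108.06
x -212.8 lat -583.8 z 5.9 | along -8.5 lat 0.2 z -1.2 yaw 108.08
```

```bash
python3 -m crank '[[0,-0.2,0,0,0,0,0],[0,-0.4,0,0,0,0,0],[0,-0.6,0,0.1,0,0,0],[0,-0.8,0,0.1,0,0,0]]'>/dev/null; python3 f.py;  python3 -m crank '[[0,-0.2,0,0,0,0,0],[0,-0.4,0,0,0,0,0],[0,-0.4,0,0,0,0,0]]'>/dev/null; python3 f.py
```

```text
x -212.8 lat -583.8 z 5.9 | along -2.8 lat 1.9 z 4.9 yaw 108.10
x -212.9 lat -583.8 z 5.9 | along -1.0 lat 3.8 z 5.6 yaw 108.12
```

```bash
python3 -m crank '[[0,0,0,-0.1,0,0,0],[0,0,0,-0.3,0,0,0],[0,0,0,-0.3,0,0,0]]' 25 >/dev/null; python3 f.py; python3 -m crank '[[0,-0.1,0,0,0,0,0],[0,-0.1,0,0,0,0,0]]' 12 >/dev/null; python3 f.py; python3 -m crank '[[0,0,0,0,0,0,0],[0,0,0,0,0,0,0]]' 3 ; python3 f.py
```

```text
x -212.9 lat -583.8 z 5.9 | along 0.5 lat 0.1 z 3.6 yaw 108.11
x -212.9 lat -583.8 z 5.9 | along 0.8 lat 1.6 z 5.1 yaw 108.11
clock: 16.95
eef_pos: [621.1, -21.1, 5.8]
eef_rot: [3.141, -0.0, 1.887]
wrist_force: [0.1, 1.1, 5.0]
finger_gap: 30.3
finger_force: 3.0
x -213.0 lat -583.8 z 5.8 | along 1.0 lat -0.4 z 5.0 yaw 108.11
```

```bash
python3 -m crank '[[33,0,0,0,0,0,0],[35,0,0,0,0,0,0],[38,0,0,0,0,0,0],[42,0,0,0,0,0,0],[50,0,0,0,0,0,0],[50,0,0,0,0,0,0]]' 10; python3 f.py
```

```text
clock: 17.55
eef_pos: [621.0, -21.3, 5.7]
eef_rot: [-3.142, -0.0, 1.887]
wrist_force: [0.4, 0.3, 0.1]
finger_gap: 46.8
finger_force: 0.0
x -213.2 lat -583.6 z 5.7 | along 0.1 lat -0.4 z 0.1 yaw 108.10
```

```bash
python3 -m crank '[[50,0,0,-10,0,0,0],[50,0,0,-30,0,0,0],[50,0,0,-55,0,0,0],[50,-20,0,-60,0,0,0],[0,-38,0,-60,0,0,0],[0,-38,0,-60,0,0,0],[0,-38,0,-60,0,0,0]]'
python3 - <<'E'
from h import *
p,d,c=shot("wrist");np.savez("wr3.npz",p=p,d=d);save("wr3.png",p)
vv,uu=np.mgrid[0:420:2,0:560:2];P=w(c,d,uu.ravel(),vv.ravel());C=p[::2,::2].reshape(-1,3).astype(int)
a=np.radians(108.1);e=np.array([np.cos(a),np.sin(a)]);n=np.array([-e[1],e[0]])
A=np.c_[P[:,:2]@e,P[:,:2]@n,P[:,2]];k=(d[::2,::2].ravel()>0)&(A[:,0]>-240)&(A[:,0]<-185)&(abs(A[:,1]+583.6)<30)&(A[:,2]>38)&(A[:,2]<48)
print(k.sum(),np.percentile(A[k],[2,50,98],axis=0).round(1))
E
python3 f.py
```

```text
clock: 18.25
eef_pos: [632.3, -58.2, 64.4]
eef_rot: [-3.14, -0.001, 1.885]
wrist_force: [0.4, -0.7, 0.1]
finger_gap: 26.4
finger_force: 0.0
638 [[-231.5 -597.2   38.8]
 [-211.8 -582.5   40.7]
 [-193.4 -568.9   42. ]]
x -251.3 lat -583.1 z 64.6 | along 0.2 lat 1.2 z 0.7 yaw 108.07
```

View pics/wr3.png

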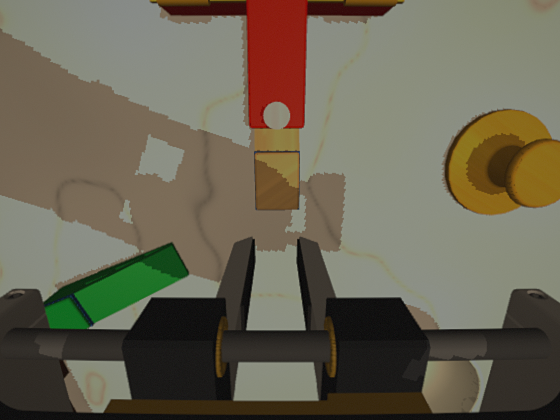

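The wedge sits centred under the tail and the foot (276,115), the block's rear is at row 208, and the cover is shut. As a test I'll push its back with closed fingers, staying below 15 N.

```bash
python3 -m crank '[[0,0,0,15,0,0,0],[0,0,0,35,0,0,0],[0,0,0,48,0,0,0],[0,0,0,52,0,0,0],[0,0,0,52,0,0,0],[0,0,0,52,0,0,0]]'; python3 f.py; for k in 1 2 3 4; do python3 -m crank '[[0,1,0,0,0,0,0],[0,2,0,0,0,0,0],[0,2,0,0,0,0,0]]'>/dev/null; python3 f.py;done
```

```text
clock: 18.9
eef_pos: [633.2, -57.4, 14.3]
eef_rot: [3.141, 0.0, 1.887]
wrist_force: [1.2, 0.9, 0.7]
finger_gap: 0.5
finger_force: 0.0
x -251.3 lat -584.0 z 14.3 | along 0.5 lat -1.4 z 0.7 yaw 108.11
x -249.1 lat -583.8 z 14.2 | along -0.1 lat -0.6 z 0.0 yaw 108.12
x -247.0 lat -583.7 z 13.8 | along 0.1 lat -0.1 z -0.0 yaw 108.11
x -245.0 lat -583.6 z 13.7 | along 0.5 lat -0.6 z 0.1 yaw 108.11
x -243.0 lat -583.6 z 13.8 | along -0.4 lat 0.9 z -0.3 yaw 108.11
```

```bash
for k in 1 2 3 4; do python3 -m crank '[[0,0.3,0,0,0,0,0],[0,0.6,0,0,0,0,0],[0,0.6,0,0,0,0,0]]'>/dev/null; python3 f.py;done
```

```text
x -242.6 lat -583.6 z 13.8 | along 0.2 lat -0.2 z 0.3 yaw 108.10
x -242.0 lat -583.6 z 13.8 | along -0.5 lat -0.2 z 0.7 yaw 108.11
x -242.0 lat -583.7 z 13.8 | along -6.0 lat 0.3 z -2.2 yaw 108.10
x -241.9 lat -583.7 z 13.8 | along -8.9 lat -0.7 z -2.6 yaw 108.09
```

```bash
python3 -m crank '[[0,0.3,0,0,0,0,0],[0,0.6,0,0,0,0,0],[0,0.6,0,0,0,0,0]]'>/dev/null; python3 f.py
```

```text
x -241.8 lat -583.6 z 13.9 | along -12.0 lat -1.5 z -3.4 yaw 108.08
```

It holds 12 N without moving, so it is firmly jammed. I'll ease off slowly and retreat.

```bash
python3 -m crank '[[0,-0.3,0,0,0,0,0],[0,-0.6,0,0,0,0,0],[0,-0.9,0,0,0,0,0],[0,-1.2,0,0,0,0,0],[0,-1.5,0,0,0,0,0],[0,-1.8,0,0,0,0,0],[0,-2.2,0,0,0,0,0],[0,-3,0,0,0,0,0],[0,-6,0,0,0,0,0],[0,-12,0,0,0,0,0]]'>/dev/null; python3 f.py; python3 -m crank '[[0,-10,0,0,0,0,0],[0,-20,0,-20,0,0,0],[0,-40,0,-60,0,0,0],[0,-60,0,-100,0,0,0],[0,-60,0,-120,0,0,0],[0,-60,0,-120,0,0,0]]'
python3 - <<'E'
from h import *
c=optics.calibration("top");p,d=shot("top")[:2]
T=w(c,d,*[a.ravel() for a in np.mgrid[195:225,185:235]]);print("cover far z",np.median(T[:,2]))
p,d,c=shot("wrist");vv,uu=np.mgrid[0:420:2,0:560:2];P=w(c,d,uu.ravel(),vv.ravel());C=p[::2,::2].reshape(-1,3).astype(int)
a=np.radians(108.1);e=np.array([np.cos(a),np.sin(a)]);n=np.array([-e[1],e[0]])
A=np.c_[P[:,:2]@e,P[:,:2]@n,P[:,2]];k=(d[::2,::2].ravel()>0)&(A[:,0]>-240)&(A[:,0]<-185)&(abs(A[:,1]+583.6)<30)&(A[:,2]>38)&(A[:,2]<48)
print(np.percentile(A[k],[2,50,98],axis=0).round(1))
r=(C[:,0]-C[:,1]>60)&(C[:,1]<70)&(A[:,2]>25)&(A[:,2]<60)&(abs(A[:,1]+583)<25);print("tail z",[np.median(A[r&(abs(A[:,0]-x)<6),2]).round(1) for x in(-165,-150,-135,-120)])
E
```

```text
x -252.1 lat -583.8 z 13.8 | along -1.0 lat 0.3 z 0.3 yaw 108.13
clock: 23.2
eef_pos: [653.1, -116.9, 137.2]
eef_rot: [3.137, 0.003, 1.886]
wrist_force: [0.1, 0.3, -0.4]
finger_gap: 0.4
finger_force: 0.0
cover far z 39.39371931088726
[[-232.9 -596.9   39. ]
 [-213.5 -582.7   40.6]
 [-194.9 -568.4   42.1]]
tail z [np.float64(39.4), np.float64(39.2), np.float64(nan), np.float64(nan)]
  return _methods._mean(a, axis=axis, dtype=dtype,
  ret = ret.dtype.type(ret / rcount)
```

The cover is level and shut: the tail's top is at about 39–40 mm, as it should be. The wedge stayed in place and the robot is clear of everything.

```bash
python3 -m crank '[[0,0,0,0,0,0,0],[0,0,0,0,0,0,0],[0,0,0,0,0,0,0]]' >/dev/null; python3 -c "
from cell import manip
print(manip.sign_off())"
```

```text
the job is handed in; nothing more can be done
None
```

The wooden wedge is jammed under the tail's foot and holds the cover shut; it held a 12 N test push, though the first drive peaked at about 20 N of push against the advised 15 N; the wedge is released, the arm is clear, and the job is handed in (result not shown).

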